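# Load an interlocked channel specimen through the sprung gate of a test bay

### The arm

A 6-joint arm with a two-finger parallel gripper is mounted at the origin on the work surface. World frame = base frame: x ahead of the robot, y to its left, z up, the work surface at z = 0. Lengths are in mm, angles in rad, forces in N, time in s.
With the tool pointing down it reaches from about 350 to 975 mm from the base axis. Payload 7.1 kg.
Tool frame: the origin (TCP) lies on the centre line of the jaws, within the pads' length; the fingertips stand 14 mm ahead of it and the grasp point (between the pads) lies 5 mm behind it; z points along the fingers, y is the line along which they close (so a half turn about z gives the same grasp; the last joint's range is limited). The gripper opens to 88 mm and grips with 3 to 60 N. Pads are 20 mm wide; open, the fingers measure 115 mm over their backs; the gripper's body (75 mm by 178 mm) begins 61 mm behind the grasp point.
Start: joints at [-1.211, 0.423, 1.63, -0, 1.089, -0.019], TCP at [231.145, -580.669, 236.675] pointing down, gripper open.
Joint ranges: [-3, 3], [-0.9, 2.11], [0.09, 2.58], [-1.31, 4.45], [0.11, 2.69], [-2.54, 2.54]. Speed limits (rad/s): [2.39, 2.39, 3.01, 3.14, 3.14, 3.14].

### API

Orientations are given as a unit quaternion [w, x, y, z].
In Python, from plant import sensors, optics, workorder, models gives the robot as it stands.
- The arm moves only by the tool carry_out, never from a script. Its argument "steps" is one flat list of numbers, 7 for each row, row after row: the shift along the world's x, y, z in m, then the turn, a rotation vector about the world's x, y, z in rad, then the gripper command: -1 is shut, 1 is fully open, values between are in proportion. A call has exactly 8 rows; each row is the pose to reach, as a shift and turn from the pose commanded when the call began; what a row does not reach only later rows make up. A row lasts 1/10 s, in which the tool goes at most 50 mm and 8.59 degrees, less where a joint would pass 70% of its speed; a pose out of reach is approached as far as the arm can. A call with a gripper value outside its range is refused whole. The fingers move at their own pace and stop on an object; "force" is the grip in N (left out, the last holds). Time passes only in rows, so rows that repeat a pose let the fingers close, or fill a call up. It gives the time, the measured TCP pose, the force, the opening and the grip force at its end, in the units of the state.
- sensors.read_state(): the state, without advancing time (a new reading comes with each control period).
- optics.read_camera(name): name is "side" or "top" or "wrist"; returns a dict with "pixels" (480x640x3 uint8, red, green, blue), "depth" (480x640 float32, mm along the optical axis (not along the pixel's ray), 0 where there is no reading), "mtx" (3x3 intrinsics, pixels), "R" (3x3) and "t" (3): a world point X has camera coordinates R X + t. Camera axes: x right, y down, z forward; pixel columns grow to the right and rows downward; lengths in mm; the calibration is good to about 2 mm. A picture is of the moment at which its call begins.
- workorder.finish_job(): hands the job in; it is judged then, once.
Trained networks look in a picture, given as the dict that the camera call returned (one of the last four; its "shot" number tells which), for a name from the list of things; names that differ only in an ending like _2 or _b are one class to them, and where a whole thing is asked for, a point or a joint stands for the part that bears it (a point fixed in the world has none). Each returns a list of dicts, best first, with "score" (0 to 1); they miss things now and then, are a little off and sometimes report something else, mostly with a low value. They report only what shows in the picture. A call takes as long as a camera call. They do not tell look-alikes from the thing itself.
- models.find_in(picture, name): "bbox" ([left, top, right, bottom] in pixels, round what is visible of it).
The state is a dict: "time": time; "joints": joint angles; "qd": joint speeds; "tau": joint torques, N m; "ee_pos": TCP position; "tool_rot": TCP orientation; "force": force on the tool from outside, world axes, zero at the start; "torque": the same for the moment, N m; "finger_gap": finger opening in mm; "finger_force": force on a finger pad.
Only numpy, scipy, OpenCV 4.12 (cv2) and the standard library are available. Lean on these libraries where they do the work, as an engineer would, in place of code of your own. Each camera call takes 0.05 s, during which the arm holds its last target. There are 200 camera calls.

### The job

Assemble the crush specimen and load it into the test bay: set the blue channel, open side down, on the aluminium one so that their flanges interlock, and let go. Then slide the pair along the bay's floor, without lifting it over the gate, in through the sprung flaps until it is fully inside and both flaps have swung shut behind it, still interlocked. Leave the other things on the bench alone.

Things in the scene. Friction and masses are not known exactly. Their poses are not given: they have to be found in the camera images.
- test_bay: Open-topped bay of aluminium extrusion and clear acrylic, fixed. Origin: on the bench under mid-gate; x = loading direction (from the open apron through the gate into the bay), y left, z up. Level floor, top at z = 6 mm, from x = -210 to 240 mm. Side rails: inner faces at y = +-77 mm, tops z = 26 mm. Beyond x = 0 clear walls, 66 mm high; end wall inner face x = 234 mm. Nothing overhead.
- gate (a point): Middle of the gate's threshold, on the bay's floor 6 mm above the bay's origin, same axes. Gate posts stand at y = +-87 mm, 66 mm high. The flaps when open reach up to 74 mm inside (x), so they can shut only when the pair is wholly beyond that; they may rest harmlessly on the fingers until these are raised.
- flap_left (a joint): Left half of the gate (bay's y > 0): black flap, yellow free edge, 72 mm wide, 48 high (bay z = 12 to 60 mm), 4 thick, on an upright hinge at bay x = 0, y = 75 mm; free edge at y = 1 mm. 0 = shut; grows to at most 1.5 rad as it is pushed inwards (+x; it cannot swing outwards). A weak spring shuts it: 0.02 N m when shut, about 0.08 N m wide open (1 N at the edge).
- flap_right (a joint): Right half of the gate, mirror image of the left one: hinge at bay y = -75 mm, free edge at y = -1 mm. 0 = shut, grows to at most 1.5 rad as it is pushed inwards.
- lower_channel: Loose aluminium U-channel, 130 mm long (x), 64 wide (y), 30 high, walls 4 mm, about 170 g, lying open side up on the bay's apron, roughly in line with it. Origin: centre of its underside; x along its length towards the gate, z up. Its rear end (x = -65 mm) is closed by a flat red end plate, 4 mm thick and 30 mm high; its front end is open.
- push_face (a point): Centre of the outer face of the lower channel's red end plate (64 x 30 mm with the channel's edges): the face to push on; 65 mm behind and 15 mm above that channel's origin, same axes.
- upper_channel: Loose blue U-channel, 110 mm long (x), 64 wide (y), 30 high, walls 4 mm, about 190 g, open side down on the bench to one side of the bay (either). Origin: centre of its underside, at the flanges' feet; x along its length (ends alike), z up. A black grip block, 50 long (x), 30 wide (y), 26 high, is centred on top: z = 30 to 56 mm.
- grip (a point): Centre of the black grip block, 43 mm above the blue channel's origin, same axes.
- nest (a point): On the lower channel, where the blue channel's origin should come (same axes, 6 mm ahead and 4 mm above its origin), then offset 16 mm sideways, either side (8 to 26 is stable; -10 to +14 mm along x fits): one flange of each then stands inside the other. With no sideways offset the flanges stand on each other and do not interlock.
- transmitter: Bystander: blue round transmitter housing with a steel cap, 68 mm across, 62 mm high, stands on the bench to one side of the bay. Origin: centre of its underside.
- meter: Bystander: yellow hand meter, 70 x 130 x 35 mm, lying beyond the bay. Origin: centre of its underside.
- screwdriver: Bystander: screwdriver 180 mm long, lying beyond the bay. Origin: underside, near its middle.
Not all that is in view belongs to the job. Leave any pink or turquoise look-alike of the upper_channel alone.

How it is judged:
By the outcome, as a careful person would: the job done as asked, in the order asked, and still so for the second after the job is handed in, with the robot touching nothing.
It also fails if it takes over 64 s, if anything falls off the work surface, if the arm or the gripper's body presses on something with over 40 N, if the wrist force passes 120 N, or if a joint passes its speed limit or range.

## Working session

There is one attempt and no reset: what is moved stays moved. The work goes in short steps, Python scripts to look and compute and a tool call to move; the robot and the scene stay as the last step left them, time stands still between calls to the robot, and variables do not carry over. Pictures are saved under pics/ and viewed, at most 10 in all, crops included, and the job is handed in when it is done.

Besides the shell and the picture viewer there is one more tool, called as name(argument=value, ...) on one line, values as JSON. carry_out: Moves the arm, as the interface text tells. Its arguments: {"type":"object","properties":{"steps":{"type":"array","items":{"type":"number"}},"force":{"type":"number"}},"required":["steps"]}

```bash
mkdir -p pics; cat > h.py <<'E'
import numpy as np, cv2
from plant import sensors, optics, workorder, models
def cloud(p):
    d=p["depth"]; v,u=np.mgrid[0:480,0:640]; K=np.array(p["mtx"])
    c=np.stack([(u-K[0,2])/K[0,0]*d,(v-K[1,2])/K[1,1]*d,d],-1)
    w=(c-np.array(p["t"]))@np.array(p["R"]); w[d==0]=np.nan
    return w
def save(p,n,crop=None,s=1):
    im=p["pixels"][:,:,::-1]
    if crop: im=im[crop[1]:crop[3],crop[0]:crop[2]]
    cv2.imwrite("pics/"+n,cv2.resize(im,None,fx=s,fy=s))
E
python3 - <<'E'
from h import *
for c in("top","side"):
    p=optics.read_camera(c); save(p,c+"0.png"); w=cloud(p)
    np.savez(c+"0.npz",w=w,px=p["pixels"])
    for n in("test_bay","lower_channel","upper_channel","transmitter","flap_left","flap_right","meter","screwdriver"):
        for r in models.find_in(p,n)[:3]:
            b=[int(x) for x in r["bbox"]]; m=w[(b[1]+b[3])//2,(b[0]+b[2])//2]
            print(c,n,round(r["score"],2),b,np.round(m))
E
```

```text
top test_bay 0.74 [166, 188, 385, 312] [524.  41.   4.]
top lower_channel 0.65 [305, 244, 367, 286] [nan nan nan]
top lower_channel 0.42 [439, 228, 484, 277] [ 512. -383.   51.]
top upper_channel 0.89 [466, 146, 515, 196] [ 698. -456.   56.]
top upper_channel 0.66 [505, 206, 540, 256] [ 559. -523.   54.]
top upper_channel 0.58 [439, 306, 492, 342] [ 351. -384.   60.]
top transmitter 0.6 [92, 230, 127, 265] [527. 411.  60.]
top flap_left 0.43 [276, 257, 284, 287] [469.  27.  49.]
top meter 0.64 [325, 120, 383, 167] [ 772. -145.   35.]
top screwdriver 0.89 [222, 111, 240, 177] [774. 145.  24.]
top screwdriver 0.32 [171, 187, 382, 314] [523.  39.  10.]
side test_bay 0.85 [206, 226, 395, 352] [511.  58.   3.]
side lower_channel 0.83 [320, 233, 374, 278] [ 485. -114.   11.]
side upper_channel 0.95 [333, 165, 364, 189] [ 693. -451.   31.]
side upper_channel 0.94 [368, 193, 409, 221] [ 500. -360.   28.]
side upper_channel 0.87 [375, 165, 419, 194] [ 557. -525.   30.]
side transmitter 0.71 [169, 351, 205, 397] [498. 432.  60.]
side transmitter 0.17 [205, 227, 395, 350] [513.  55.   4.]
side flap_left 0.68 [309, 263, 328, 289] [477.  29.  39.]
side flap_right 0.72 [288, 246, 312, 276] [542.  13.  48.]
side meter 0.96 [247, 198, 284, 232] [ 763. -120.   37.]
side screwdriver 0.61 [173, 252, 211, 281] [780. 152.  22.]
side screwdriver 0.37 [204, 225, 399, 352] [511.  54.   4.]
```

View pics/top0.png

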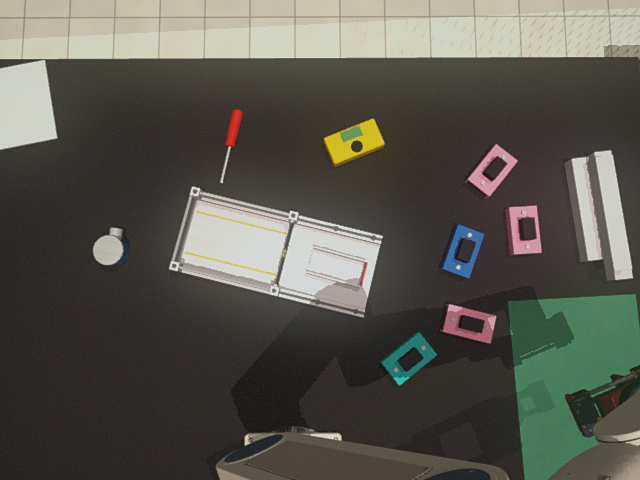

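View pics/side0.png

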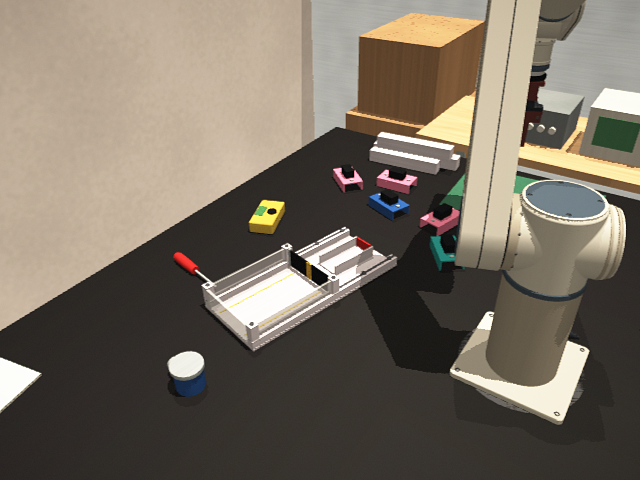

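Top view: the blue channel is at (463,250). Its look-alikes are pink at (493,170), (523,230) and (469,323), and turquoise at (410,358). The bay runs left from its apron (382,236)-(364,316) to its end wall (195,191)-(174,266), and the red plate is at (364,274). I choose (463,250).

```bash
python3 - <<'E'
from h import *
f=np.load("top0.npz"); w=f["w"]; px=f["px"]; im=px[:,:,::-1].copy()
cv2.imwrite("pics/crop1.png",cv2.resize(im[180:325,160:500],None,fx=2.3,fy=2.3,interpolation=cv2.INTER_CUBIC))
hsv=cv2.cvtColor(px,cv2.COLOR_RGB2HSV)
def rect(m,n):
    p=w[m]; p=p[~np.isnan(p[:,0])]
    if len(p)<5: print(n,len(p));return
    r=cv2.minAreaRect(p[:,:2].astype(np.float32)); print(n,len(p),np.round(r[0],1),np.round(r[1],1),round(r[2],1),"z",np.round(np.median(p[:,2]),1),"box",np.round(cv2.boxPoints(r)).tolist())
V,U=np.mgrid[0:480,0:640]
def reg(a,b,c,d): return (U>=a)&(V>=b)&(U<c)&(V<d)
z=w[...,2]
R=reg(435,220,490,282)
rect(R&(z>20)&(z<40),"blue top"); rect(R&(z>46)&(z<64),"grip")
rect(reg(160,180,400,325)&(z>40)&(z<80),"bay high")
rect(reg(160,180,400,325)&(z>10)&(z<80),"bay all")
rect(reg(296,235,375,295)&(z>31)&(z<45),"lower top")
red=(hsv[...,1]>120)&((hsv[...,0]<10)|(hsv[...,0]>170))&reg(296,225,390,320)
rect(red,"red")
for n,(u,v) in dict(pLfar=(195,191),pG1=(293,215),pG2=(274,290),pfar2=(174,266)).items():
    q=w[v-3:v+4,u-3:u+4].reshape(-1,3); q=q[q[:,2]>50]; print(n,np.round(np.nanmedian(q,0)) if len(q) else None)
print(sensors.read_state()["time"])
p=optics.read_camera("wrist"); save(p,"wrist0.png")
E
```

```text
blue top 1032 [ 516.6 -394.1] [ 66.3 110.7] 68.3 z 29.4 box [[453.0, -404.0], [556.0, -445.0], [580.0, -384.0], [477.0, -343.0]]
grip 305 [ 516.9 -393.8] [30.8 50.6] 68.4 z 55.0 box [[488.0, -399.0], [535.0, -417.0], [546.0, -389.0], [499.0, -370.0]]
bay high 1426 [518.9  44.2] [427.6 194.3] 75.7 z 60.9 box [[372.0, -139.0], [560.0, -187.0], [666.0, 227.0], [477.0, 275.0]]
bay all 5856 [530.2  10.4] [487.5 232.9] 75.7 z 26.2 box [[357.0, -197.0], [583.0, -255.0], [703.0, 218.0], [477.0, 275.0]]
lower top 257 [ 509.3 -110.4] [130.  121.1] 74.2 z 35.8 box [[433.0, -156.0], [550.0, -189.0], [585.0, -64.0], [469.0, -31.0]]
red 37 [ 465.3 -162.7] [ 2.8 49.9] 74.2 z 35.1 box [[441.0, -157.0], [489.0, -171.0], [490.0, -168.0], [442.0, -155.0]]
pLfar [653. 218.  66.]
pG1 [596.  -3.  66.]
pG2 [428.  39.  66.]
pfar2 [483. 262.  66.]
0.9
```

View pics/crop1.png

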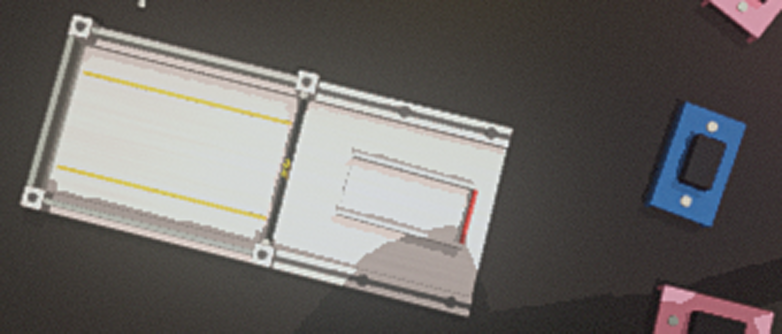

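The crop shows the blue channel with its black grip at crop pixel (697,163). The lower channel lies on the apron at (405,200) with the red plate at (470,217), on the side away from the gate.

```bash
cat >> h.py <<'E'
A=np.radians(75.85); G=np.array([512,18.]); X=np.array([np.cos(A),np.sin(A)]); Y=np.array([-X[1],X[0]])
def bay(w): d=w[...,:2]-G; return np.stack([d@X,d@Y],-1)
def unbay(x,y): return G+x*X+y*Y
E
python3 - <<'E'
from h import *
for c in("top","side"):
    w=np.load(c+"0.npz")["w"]; b=bay(w); z=w[...,2]
    m=(z>28)&(z<45)&(abs(b[...,1])<60)&(b[...,0]>-205)&(b[...,0]<-15)
    q=b[m]; r=cv2.minAreaRect(q.astype(np.float32)); print(c,len(q),np.round(r[0],1),np.round(r[1],1),round(r[2],1),np.round(cv2.boxPoints(r),1).tolist(),q.min(0),q.max(0))
    for s in range(-200,-10,20):
        k=q[(q[:,0]>=s)&(q[:,0]<s+20)]
        if len(k): a=k[:,1]; mid=(a.min()+a.max())/2; print(s,len(k),np.round([a.min(),a[a<mid].max() if (a<mid).any() else 0,a[a>mid].min() if (a>mid).any() else 0,a.max()],1))
    # rails check
    m=(z>18)&(z<32)&(abs(b[...,1])>70)&(abs(b[...,1])<110)&(b[...,0]>-205)&(b[...,0]<-15)
    q=b[m];
    for sg in(-1,1):
        k=q[q[:,1]*sg>0]
        if len(k): print("rail",sg,np.percentile(k[:,1],[2,50,98]).round(1),np.polyfit(k[:,0],k[:,1],1))
E
```

```text
top 272 [-124.4   -0.4] [ 64.5 130. ] 88.4 [[-190.1999969482422, -30.799999237060547], [-60.29999923706055, -34.5], [-58.5, 29.899999618530273], [-188.39999389648438, 33.70000076293945]] [-190.07738278  -34.03312995] [-58.51973488  33.13518517]
-200 64 [-30.1  -0.3   2.   32.9]
-180 35 [-30.7 -26.4  29.2  33.1]
-160 35 [-31.7 -27.2  28.8  32.8]
-140 34 [-32.4 -27.8  28.   31.9]
-120 35 [-32.7 -28.4  27.4  31.3]
-100 32 [-33.5 -28.7  26.9  30.8]
-80 36 [-34.  -29.9  26.   30. ]
-60 1 [28.8  0.   0.  28.8]
rail -1 [-96.  -85.9 -76.4] [-1.06596645e-03 -8.60441710e+01]
rail 1 [78.  87.6 97. ] [-2.29578192e-03  8.72429848e+01]
side 292 [-125.     2.1] [ 70.3 135.7] 88.8 [[-193.60000610351562, -31.700000762939453], [-57.900001525878906, -34.5], [-56.5, 35.79999923706055], [-192.10000610351562, 38.599998474121094]] [-193.42331164  -33.40871004] [-57.81827148  38.26455602]
-200 60 [-26.9   5.    6.5  38.3]
-180 38 [-30.4 -21.5  28.9  37.7]
-160 40 [-30.7 -22.4  28.3  37.7]
-140 36 [-30.  -23.   28.8  35.9]
-120 37 [-33.4 -24.2  28.4  36.6]
-100 37 [-32.4 -23.   26.9  35.7]
-80 40 [-32.3 -24.   26.6  36.2]
-60 4 [-28.5 -28.5  29.6  33.2]
rail -1 [-94.4 -80.8 -71.7] [-1.48083346e-02 -8.31775158e+01]
rail 1 [ 80.   92.8 101. ] [-3.24671628e-03  9.17846806e+01]
```

```bash
python3 - <<'E'
from h import *
from scipy.spatial.transform import Rotation as Ro
s=sensors.read_state(); w,x,y,z=s["tool_rot"]; R=Ro.from_quat([x,y,z,w]).as_matrix()
print(s["ee_pos"],s["joints"],s["finger_gap"],np.round(R,3)); yw=np.degrees(np.arctan2(R[1,1],R[0,1])); print("closing axis deg",yw)
s3=np.array([516.8,-394])
print("to blue",s3-np.array(s["ee_pos"])[:2],"turn options",np.radians([(68.3-yw+90)%180-90]))
c=np.array([482,-102.7]); a=np.radians(74.2); u=np.array([np.cos(a),np.sin(a)]); v=np.array([-u[1],u[0]])
for sg in(16,-16):print("nest",sg,c+6*u+sg*v)
E
```

```text
[ 231.16746064 -580.66386592  236.68957884] [-1.21096723e+00  4.23079902e-01  1.62989502e+00  1.05603051e-05
  1.08860430e+00 -1.90163527e-02] 88.04559871124661 [[ 0.929  0.37   0.   ]
 [ 0.37  -0.929 -0.   ]
 [ 0.     0.    -1.   ]]
closing axis deg -68.2940351432568
to blue [285.63253936 186.66386592] turn options [-0.757577]
nest 16 [468.23819359 -92.57020809]
nest -16 [ 499.02916938 -101.28317599]
```

carry_out(steps=[0.04,0.026,-0.014,0,0,-0.12,0.4,0.085,0.056,-0.035,0,0,-0.26,0.4,0.13,0.085,-0.055,0,0,-0.4,0.4,0.175,0.114,-0.075,0,0,-0.54,0.4,0.22,0.143,-0.095,0,0,-0.68,0.4,0.26,0.17,-0.108,0,0,-0.757,0.4,0.2856,0.1867,-0.11,0,0,-0.757,0.4,0.2856,0.1867,-0.11,0,0,-0.757,0.4], force=30)

```text
time: 1.75
ee_pos: [520.0, -390.7, 125.4]
tool_rot: [-0.001, 0.983, -0.186, -0.0]
force: [-0.4, -0.2, -0.7]
finger_gap: 61.3
finger_force: 0.0
```

```bash
python3 - <<'E'
from h import *
p=optics.read_camera("wrist"); save(p,"wrist1.png"); w=cloud(p); z=w[...,2]
V,U=np.mgrid[0:480,0:640]
for lo,hi in((20,40),(48,64)):
    m=(z>lo)&(z<hi)&(np.hypot(w[...,0]-517,w[...,1]+394)<(75 if lo<40 else 35))
    q=w[m]; r=cv2.minAreaRect(q[:,:2].astype(np.float32)); print(len(q),np.round(r[0],1),np.round(r[1],1),round(r[2],1),np.median(q[:,2]))
s=sensors.read_state();print(s["ee_pos"],s["time"],s["joints"])
E
```

```text
8602 [ 516.9 -393.4] [ 64.3 110.7] 68.9 30.04963290375214
3020 [ 517.5 -393.6] [30.  49.7] 69.3 55.90598290362475
[ 519.46296659 -391.29481462  125.63149255] 1.8 [-6.64116127e-01  5.92698091e-01  1.63707240e+00  6.33599334e-04
  9.12598234e-01  1.28025473e+00]
```

View pics/wrist1.png

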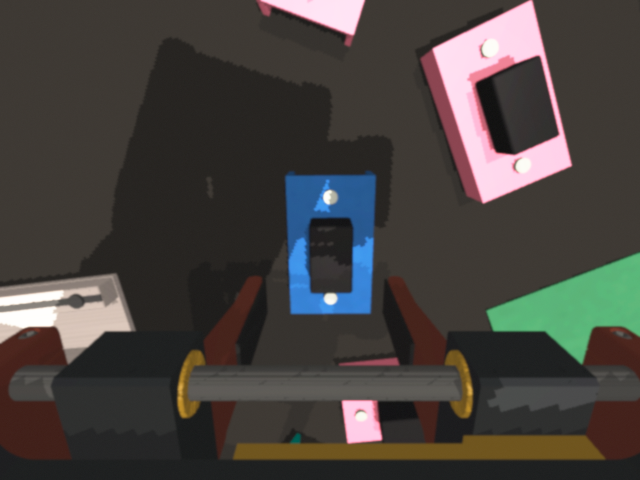

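The wrist view shows the blue channel's grip at (330,255), centred between the fingers, with the pink ones well away. Descend and grip.

carry_out(steps=[0,0.0005,-0.03,0,0,0.012,0.4,0,0.0005,-0.06,0,0,0.012,0.4,0,0.0005,-0.078,0,0,0.012,0.4,0,0.0005,-0.078,0,0,0.012,0.4,0,0.0005,-0.078,0,0,0.012,-1,0,0.0005,-0.078,0,0,0.012,-1,0,0.0005,-0.078,0,0,0.012,-1,0,0.0005,-0.078,0,0,0.012,-1], force=30)

```text
time: 2.6
ee_pos: [517.2, -393.9, 49.8]
tool_rot: [0.0, 0.983, -0.182, 0.001]
force: [-0.8, -0.2, 0.1]
finger_gap: 32.6
finger_force: 0.0
```

carry_out(steps=[0,0.0005,0,0,0,0,-1,0,0.0005,0,0,0,0,-1,0,0.0005,0.03,0,0,0,-1,0,0.03,0.07,0,0,0.14,-1,0,0.07,0.09,0,0,0.28,-1,-0.01,0.11,0.09,0,0,0.42,-1,-0.015,0.15,0.09,0,0,0.56,-1,-0.02,0.19,0.09,0,0,0.7,-1], force=30)

```text
time: 3.4
ee_pos: [495.9, -201.7, 138.7]
tool_rot: [-0.0, 0.986, 0.169, -0.0]
force: [0.5, 0.7, -1.7]
finger_gap: 30.1
finger_force: 30.0
```

carry_out(steps=[-0.004,0.02,0,0,0,0.14,-1,-0.008,0.04,0,0,0,0.28,-1,-0.012,0.06,0,0,0,0.42,-1,-0.016,0.08,0,0,0,0.56,-1,-0.02,0.095,0,0,0,0.7,-1,-0.025,0.105,0,0,0,0.84,-1,-0.0285,0.1109,0,0,0,0.962,-1,-0.0285,0.1109,0,0,0,0.962,-1])

```text
time: 4.2
ee_pos: [467.3, -91.6, 138.4]
tool_rot: [-0.001, 0.797, 0.604, -0.0]
force: [-0.4, 0.7, -2.4]
finger_gap: 29.7
finger_force: 30.0
```

```bash
python3 - <<'E'
from h import *
p=optics.read_camera("wrist"); save(p,"wrist2.png")
s=sensors.read_state();print(s["ee_pos"],s["tool_rot"],s["time"])
w=cloud(p);z=w[...,2]
m=(z>30)&(z<45)&(abs(bay(w)[...,1])<60)&(bay(w)[...,0]<-15)&(bay(w)[...,0]>-205)
q=bay(w)[m];print(len(q))
for s in range(-200,-10,20):
    k=q[(q[:,0]>=s)&(q[:,0]<s+20)]
    if len(k): a=k[:,1]; mid=0; print(s,len(k),np.round([a.min(),a[a<mid].max() if (a<mid).any() else 0,a[a>mid].min() if (a>mid).any() else 0,a.max()],1))
m=(z>80)&(z<150); q=w[m]; h=q[(q[:,2]>112)&(q[:,2]<128)]
if len(h)>10: r=cv2.minAreaRect(bay(h).astype(np.float32)); print("held web",len(h),r)
E
```

```text
[467.8888511  -92.1369126  138.53675416] [-2.87635883e-04  7.97906269e-01  6.02781445e-01 -1.78355301e-04] 4.25
531
-180 29 [-31.4 -29.7   0.  -29.7]
-160 42 [-31.7 -30.1   0.  -30.1]
-140 45 [-32.1 -30.5   0.  -30.5]
-120 50 [-33.  -31.1   0.  -31.1]
-100 53 [-33.3 -31.7   0.  -31.7]
-80 276 [-34.1 -29.6  25.8  30. ]
-60 36 [-33.6 -30.2  25.7  29.5]
held web 10373 ((-113.16876220703125, 16.54633140563965), (64.27771759033203, 102.53719329833984), 88.43231964111328)
```

View pics/wrist2.png

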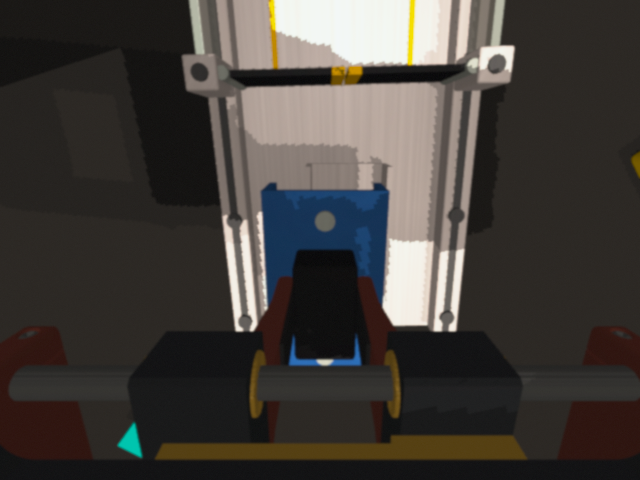

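The wrist view shows the held blue channel at (325,270), offset to the left of the lower channel (front edge around (345,165)). The numbers give 17 mm sideways and +7 mm along, which fits. Lower it.

carry_out(steps=[0,0,-0.025,0,0,0,-1,0,0,-0.05,0,0,0,-1,0,0,-0.065,0,0,0,-1,0,0,-0.073,0,0,0,-1,0,0,-0.077,0,0,0,-1,0,0,-0.0795,0,0,0,-1,0,0,-0.0795,0,0,0,-1,0,0,-0.0795,0,0,0,-1])

```text
time: 5.05
ee_pos: [468.8, -92.8, 59.8]
tool_rot: [0.001, 0.798, 0.603, 0.0]
force: [-0.7, 0.3, -1.9]
finger_gap: 29.7
finger_force: 30.0
```

Release and rise.

carry_out(steps=[0,0,0,0,0,0,-1,0,0,0,0,0,0,0.2,0,0,0,0,0,0,0.2,0,0,0,0,0,0,0.2,0,0,0.02,0,0,0,0.2,0,0,0.06,0,0,0,0.2,0,0,0.09,0,0,0,0.2,-0.02,-0.04,0.09,0,0,0,0.2])

```text
time: 5.85
ee_pos: [452.6, -131.6, 153.1]
tool_rot: [0.003, 0.796, 0.605, 0.003]
force: [0.3, -0.1, -0.7]
finger_gap: 52.8
finger_force: 0.0
```

```bash
cat >> h.py <<'E'
def pair():
    s=sensors.read_state();print(np.round(s["ee_pos"],1),s["finger_gap"],s["time"],s["force"])
    for c in("top","wrist"):
        p=optics.read_camera(c); save(p,c+"L.png"); w=cloud(p); b=bay(w); z=w[...,2]; px=p["pixels"].astype(int)
        ins=(abs(b[...,1])<70)&(b[...,0]>-230)&(b[...,0]<232)
        blue=(px[...,2]>px[...,0]*1.6)&(px[...,2]>50)
        red=(px[...,0]>px[...,2]*2)&(px[...,0]>px[...,1]*2)&(px[...,0]>60)&(z<45)&(z>15)
        for n,m in(("web",blue&(z>30)&(z<50)),("block",(z>58)&(z<74)&(abs(b[...,1])<40)),("red",red),("flange",(z>31)&(z<39)&(abs(b[...,1])<60)&~blue)):
            q=np.c_[b,z][m&ins]
            if len(q)>8: r=cv2.minAreaRect(q[:,:2].astype(np.float32)); print(c,n,len(q),np.round(r[0],1),np.round(r[1],1),round(r[2],1),"z",q[:,2].mean().round(1),q.min(0).round(1),q.max(0).round(1))
E
python3 -c "
from h import *
pair()"
```

```text
[ 452.6 -131.6  153.1] 52.79093514992526 5.85 [ 0.25556238 -0.10189433 -0.65821341]Traceback (most recent call last):
  File "<string>", line 3, in <module>
    pair()
    ~~~~^^
  File "h.py", line 23, in pair
    q=np.c_[b,z][m&ins]
      ~~~~~^^^^^
    res = self.concatenate(tuple(objs), axis=axis)
ValueError: all the input arrays must have same number of dimensions, but the array at index 0 has 3 dimension(s) and the array at index 1 has 2 dimension(s)
```

```bash
sed -i 's/np.c_\[b,z\]/np.dstack([b,z])/' h.py; python3 -c "
from h import *
pair()"
```

```text
[ 447.5 -136.4  151.2] 52.71502578931548 5.9 [-2.24322374 -2.37700829 -0.27051469]
top web 217 [-83.5  14.5] [60.6 35.4] 87.3 z 39.5 [-102.5  -16.4   31.1] [-64.7  45.3  45.9]
top block 101 [-50.5  -1.2] [105.6  76.5] 1.2 z 62.8 [-103.4  -38.4   58.1] [ 2.3 38.1 70. ]
top flange 152 [-68.9   8.6] [ 92.5 134.9] 89.9 z 36.6 [-136.4  -37.8   31.1] [-1.5 54.7 39. ]
wrist web 8451 [-118.3   14.8] [ 63.1 109. ] 88.4 z 40.0 [-173.4  -18.1   37.5] [-63.   47.5  47.4]
wrist block 3149 [-117.7   14.9] [29.9 49.7] 88.2 z 65.9 [-142.9   -0.8   58.4] [-92.6  30.5  68.2]
wrist red 766 [-185.9    0.8] [54.4  4. ] 88.2 z 29.0 [-188.4  -26.4   15.1] [-183.    28.    37.6]
wrist flange 2426 [-93.5   3.9] [119.5 190.4] 87.6 z 35.4 [-189.1  -59.8   31. ] [ 1.6 59.8 39. ]
```

View pics/wristL.png

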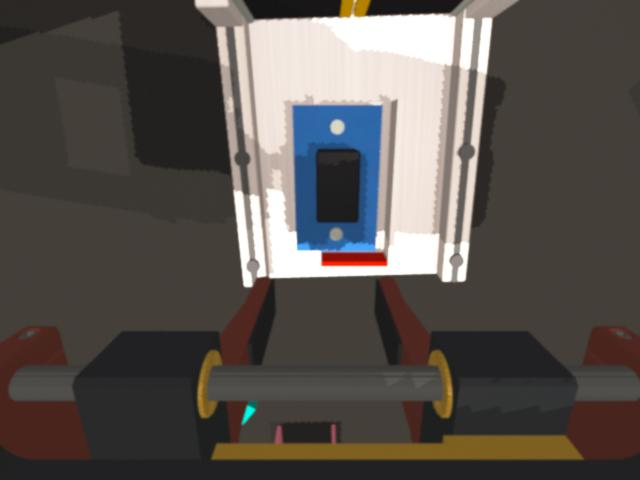

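The wrist view shows the blue channel seated at (337,180), web top z 40 and block top 66, so it is interlocked, with the red plate at (354,258). Go behind the plate with the fingers 30 mm apart.

carry_out(steps=[0.003,-0.04,0,0,0,0.029,-0.32,0.006,-0.067,0,0,0,0.029,-0.32,0.006,-0.067,-0.03,0,0,0.029,-0.32,0.006,-0.067,-0.06,0,0,0.029,-0.32,0.006,-0.067,-0.09,0,0,0.029,-0.32,0.006,-0.067,-0.11,0,0,0.029,-0.32,0.006,-0.067,-0.122,0,0,0.029,-0.32,0.006,-0.067,-0.122,0,0,0.029,-0.32])

```text
time: 6.8
ee_pos: [453.4, -198.6, 25.6]
tool_rot: [-0.002, 0.788, 0.615, -0.001]
force: [0.7, -0.1, -0.5]
finger_gap: 30.0
finger_force: 0.0
```

carry_out(steps=[0.0024,0.0097,0,0,0,0,-0.32,0.0044,0.0175,0,0,0,0,-0.32,0.0059,0.0233,0,0,0,0,-0.32,0.0078,0.031,0,0,0,0,-0.32,0.0103,0.0407,0,0,0,0,-0.32,0.0132,0.0524,0,0,0,0,-0.32,0.0161,0.064,0,0,0,0,-0.32,0.0191,0.0756,0,0,0,0,-0.32])

```text
time: 7.6
ee_pos: [474.2, -123.8, 28.1]
tool_rot: [0.001, 0.788, 0.615, 0.0]
force: [-2.1, -5.7, 5.4]
finger_gap: 30.0
finger_force: 2.9
```

```bash
python3 -c "
from h import *
pair()"
```

```text
[ 474.2 -123.8   28.1] 29.969685709280267 7.6 [-2.12560023 -5.72102902  5.40956519]
top web 371 [-45.2  17. ] [61.4 66.6] 89.8 z 39.7 [-78.6 -13.7  31.6] [-11.9  47.7  46.4]
top block 282 [-38.7  -0.2] [81.5 78.9] 0.8 z 64.4 [-79.6 -39.1  58. ] [ 2.1 39.7 71.4]
top flange 186 [-54.7  -0.6] [111.3 106.5] 89.7 z 36.2 [-108.1  -56.5   31. ] [-1.6 54.7 39. ]
wrist web 26777 [-68.4  17. ] [64.  99.4] 89.8 z 40.0 [-118.1  -15.1   37.5] [-18.8  49.   42.7]
wrist block 17601 [-95.4   4.4] [117.5  53.7] 3.1 z 65.9 [-153.3  -24.6   58. ] [-37.9  32.1  74. ]
wrist red 3045 [-134.9    1.3] [13.4 55.7] 0.5 z 29.4 [-141.7  -26.5   15.1] [-128.2   29.2   38.1]
wrist flange 5849 [-85.8   9.3] [ 80.4 137.9] 90.0 z 35.5 [-154.7  -31.    31. ] [-16.9  49.5  39. ]
```

carry_out(steps=[0.0029,0.0116,0,0,0,0,-0.32,0.0059,0.0233,0,0,0,0,-0.32,0.0088,0.0349,0,0,0,0,-0.32,0.0117,0.0465,0,0,0,0,-0.32,0.0147,0.0582,0,0,0,0,-0.32,0.0176,0.0698,0,0,0,0,-0.32,0.0205,0.0815,0,0,0,0,-0.32,0.0235,0.0931,0,0,0,0,-0.32])

```text
time: 8.5
ee_pos: [496.9, -31.1, 27.6]
tool_rot: [0.0, 0.788, 0.615, -0.0]
force: [-0.9, -7.1, 4.4]
finger_gap: 29.7
finger_force: 3.4
```

```bash
python3 -c "
from h import *
pair()"
```

```text
[496.9 -31.1  27.6] 29.696197273799477 8.5 [-0.87153579 -7.13768107  4.44504358]
top web 149 [62.4 19.7] [58.6 22.8] 89.6 z 39.3 [50.9 -9.5 32.6] [73.7 49.1 46.1]
top block 10 [ 53.3 -36.8] [14.1  4.6] 34.4 z 60.2 [ 46.4 -39.2  58. ] [ 59.  -31.3  63.6]
top flange 92 [69.3 11. ] [40.3 87.3] 1.5 z 36.2 [ 48.3 -33.1  31.3] [88.9 54.5 39. ]
wrist web 31164 [17.  15.3] [115.   67.2] 9.7 z 40.0 [-41.8 -25.7  30.2] [76.4 56.9 42.5]
wrist block 16921 [ 1.9 -5.6] [118.   73.3] 2.6 z 65.6 [-58. -40.  58.] [62.3 32.8 73.9]
wrist red 501 [-40.2 -10.4] [12.1 33.1] 8.9 z 35.9 [-46.  -26.5  20.9] [-33.3   6.8  37.8]
wrist flange 5985 [13.5 -5.1] [143.3 108.6] 14.7 z 35.6 [-59.1 -60.   31. ] [78.9 60.  39. ]
```

View pics/wristL.png

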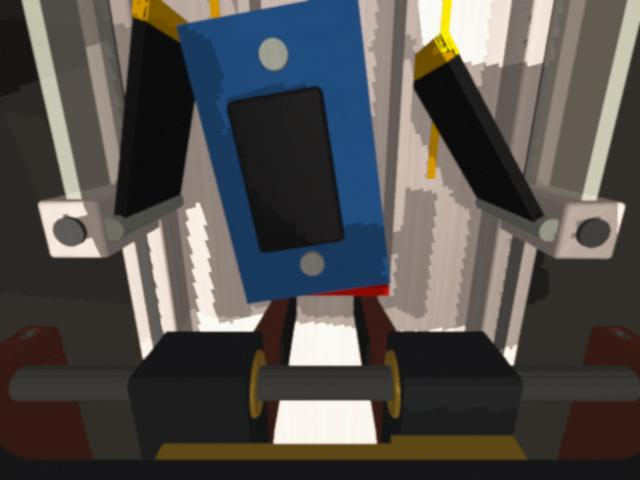

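The wrist view shows the pair turned about 9° counter-clockwise (blue tilted at (285,150), red plate at (370,290)) after the left flap met the offset blue channel. I'll back off, measure, and then grip the lower channel by its free rear end across the flanges, so yaw is under control while it slides.

carry_out(steps=[-0.0029,-0.0116,0,0,0,0,-0.32,-0.0059,-0.0233,0,0,0,0,-0.32,-0.0088,-0.0349,0.0,0,0,0,-0.32,-0.0088,-0.0349,0.04,0,0,0,0.2,-0.0088,-0.0349,0.08,0,0,0,0.6,-0.0088,-0.0349,0.12,0,0,0,0.97,-0.0088,-0.0349,0.125,0,0,0,0.97,-0.0088,-0.0349,0.125,0,0,0,0.97])

```text
time: 9.4
ee_pos: [488.5, -66.9, 153.3]
tool_rot: [0.001, 0.789, 0.614, 0.001]
force: [-1.0, 0.4, 0.3]
finger_gap: 66.0
finger_force: 0.0
```

```bash
python3 - <<'E'
from h import *
pair()
p=optics.read_camera("wrist"); w=cloud(p); b=bay(w); z=w[...,2]; px=p["pixels"].astype(int)
red=(px[...,0]>px[...,2]*2)&(px[...,0]>px[...,1]*2)&(px[...,0]>60)&(z>33)&(z<38)&(abs(b[...,1])<60)&(b[...,0]<-20)&(b[...,0]>-90)
q=b[red]; r=cv2.minAreaRect(q.astype(np.float32)); print("plate top",len(q),cv2.boxPoints(r).round(1).tolist())
blue=(px[...,2]>px[...,0]*1.6)&(px[...,2]>50)&(z>36)&(z<44)
r=cv2.minAreaRect(b[blue].astype(np.float32)); print("web",r,cv2.boxPoints(r).round(1).tolist())
E
```

```text
[488.5 -66.9 153.3] 65.98014602222584 9.4 [-1.02316241  0.37342387  0.274679  ]
top web 358 [39.6 16.2] [61.2 63.3] 4.6 z 39.1 [ 11.3 -17.   31.6] [71.8 49.1 46.7]
top block 216 [30.4 -5.9] [38.1 75.5] 20.9 z 65.1 [  6.5 -37.5  58. ] [61.2 29.1 72.3]
top flange 189 [34.7  7.3] [119.7 110.1] 22.6 z 36.1 [-40.9 -59.3  31.3] [90.8 51.6 39. ]
wrist web 10394 [17.1 12.6] [109.5  65.5] 8.0 z 40.0 [-40.7 -25.3  30.5] [74.7 52.1 42.8]
wrist block 4083 [24.2 -7.5] [54.2 80.6] 19.7 z 65.6 [ -9.  -40.   58.1] [62.4 29.6 68.3]
wrist red 64 [-36.6 -16.3] [ 2.1 19.4] 4.7 z 36.0 [-37.7 -26.   34.2] [-35.1  -6.6  37.8]
wrist flange 1688 [21.8 -2.1] [129.8 108.5] 16.3 z 35.7 [-40.2 -59.6  31. ] [80.4 59.9 39. ]
plate top 65 [[-37.900001525878906, -6.599999904632568], [-37.29999923706055, -25.700000762939453], [-34.900001525878906, -25.700000762939453], [-35.5, -6.599999904632568]]
web ((17.217430114746094, 12.218725204467773), (109.43605041503906, 63.93749237060547), 7.527249336242676) [[-41.20000076293945, 36.70000076293945], [-32.79999923706055, -26.600000381469727], [75.69999694824219, -12.300000190734863], [67.30000305175781, 51.099998474121094]]
```

View pics/wristL.png

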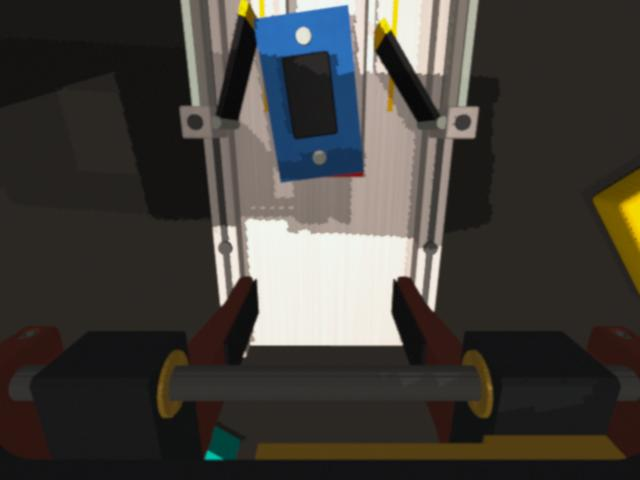

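The wrist view shows the lower channel nearly straight (plate at (348,175), yaw about 2°). Only the blue is turned about 7° and has slid back to the plate. It is still seated at z 40 and the flaps are mostly past it. I'll keep pushing the plate, with a wider finger stance.

carry_out(steps=[0,0,-0.04,0,0,0,-0.18,0,0,-0.08,0,0,0,-0.18,0,0,-0.115,0,0,0,-0.18,0,0,-0.125,0,0,0,-0.18,0,0,-0.125,0,0,0,-0.18,0.0029,0.0116,-0.125,0,0,0,-0.18,0.0059,0.0233,-0.125,0,0,0,-0.18,0.0083,0.033,-0.125,0,0,0,-0.18])

```text
time: 10.35
ee_pos: [497.7, -31.6, 28.6]
tool_rot: [0.001, 0.788, 0.615, 0.001]
force: [-1.5, -4.4, 0.9]
finger_gap: 35.7
finger_force: 2.0
```

carry_out(steps=[0.0024,0.0097,0,0,0,0,-0.18,0.0049,0.0194,0,0,0,0,-0.18,0.0073,0.0291,0,0,0,0,-0.18,0.0098,0.0388,0,0,0,0,-0.18,0.0122,0.0485,0,0,0,0,-0.18,0.0147,0.0582,0,0,0,0,-0.18,0.0171,0.0679,0,0,0,0,-0.18,0.0171,0.0679,0,0,0,0,-0.18])

```text
time: 11.15
ee_pos: [514.3, 36.5, 28.2]
tool_rot: [0.001, 0.788, 0.616, 0.001]
force: [0.5, 0.3, 1.1]
finger_gap: 36.2
finger_force: 0.0
```

```bash
python3 -c "
from h import *
pair()"
```

```text
[514.3  36.5  28.2] 36.22593024430906 11.15 [0.45504061 0.32811448 1.1419762 ]
top flange 27 [150.2   1.8] [17.3 63.7] 0.0 z 35.4 [141.5 -30.   31.8] [158.8  33.7  38.9]
wrist web 31180 [85.5  9.7] [114.3  64.2] 4.2 z 40.0 [ 27.3 -25.5  31.9] [144.6  45.7  42.8]
wrist block 16580 [59.6  7.8] [105.5  74. ] 32.0 z 65.8 [ 11.2 -40.   58. ] [113.3  39.6  74. ]
wrist red 150 [ 27.4 -16.6] [ 9.7 19.5] 6.5 z 35.4 [ 22.4 -26.   19.9] [32.9 -6.4 37.2]
wrist flange 4524 [77.6  0.8] [138.1 119.6] 0.8 z 35.6 [  8.7 -59.8  31. ] [147.1  60.   39. ]
```

View pics/wristL.png

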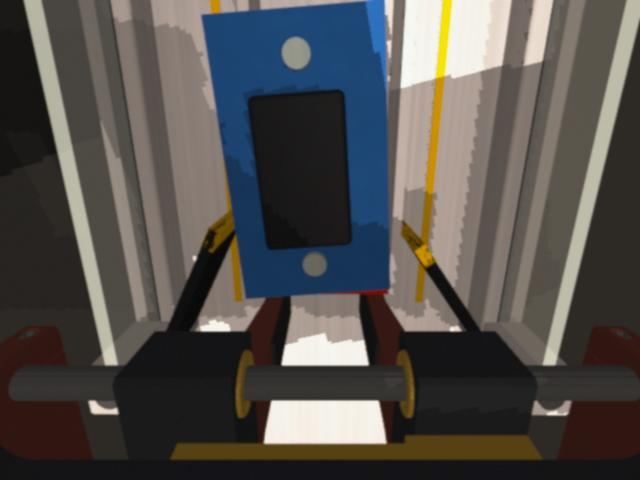

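The wrist view shows the pair straight and nearly through, with the flaps resting on its flanks at (215,230) and (415,240) and the rear plate at x ≈ 29. Another 60 mm.

carry_out(steps=[0.0022,0.0087,0,0,0,0,-0.18,0.0044,0.0175,0,0,0,0,-0.18,0.0066,0.0262,0,0,0,0,-0.18,0.0088,0.0349,0,0,0,0,-0.18,0.011,0.0436,0,0,0,0,-0.18,0.0132,0.0524,0,0,0,0,-0.18,0.0149,0.0592,0,0,0,0,-0.18,0.0149,0.0592,0,0,0,0,-0.18])

```text
time: 12.05
ee_pos: [528.6, 95.0, 27.3]
tool_rot: [0.0, 0.788, 0.615, 0.0]
force: [-0.2, 0.1, 0.4]
finger_gap: 36.1
finger_force: 0.0
```

carry_out(steps=[-0.001,-0.003,0,0,0,0,-0.18,-0.001,-0.003,0.02,0,0,0,-0.18,-0.001,-0.003,0.04,0,0,0,-0.18,-0.001,-0.003,0.06,0,0,0,-0.18,-0.001,-0.003,0.09,0,0,0,-0.18,-0.001,-0.003,0.12,0,0,0,-0.18,-0.011,-0.043,0.14,0,0,0,-0.18,-0.021,-0.083,0.16,0,0,0,-0.18])

```text
time: 12.85
ee_pos: [507.1, 10.9, 188.2]
tool_rot: [0.0, 0.788, 0.616, 0.0]
force: [0.5, -1.0, -0.7]
finger_gap: 36.0
finger_force: 0.0
```

```bash
python3 -c "
from h import *
pair()
im=np.hstack([cv2.imread('pics/wristL.png')[:, 60:560], cv2.resize(cv2.imread('pics/topL.png')[170:330,150:400],None,fx=1.2,fy=3)[:480]])
cv2.imwrite('pics/fin.png',im)"
```

```text
[507.1  10.9 188.2] 36.014864412051644 12.85 [ 0.49977393 -0.98269754 -0.69039194]
top web 483 [168.6  11. ] [64.6 63.3] 4.4 z 39.7 [134.1 -22.4  30.6] [201.8  44.3  47.5]
top block 237 [84.6 15.9] [ 33.9 176.1] 85.4 z 65.4 [-1.8 -5.1 58.3] [171.9  39.8  73.2]
top flange 102 [108.7   8.3] [ 75.8 221.9] 89.4 z 35.5 [ -1.9 -30.3  31.2] [219.2  47.4  38.9]
wrist web 5579 [130.1   8.2] [75.9 63.4] 4.1 z 40.0 [ 90.1 -25.3  31.1] [165.8  42.4  49.7]
wrist block 2982 [78.1 -0.5] [ 79.6 158.9] 89.7 z 64.7 [ -1.4 -40.   58. ] [157.6  39.6  69. ]
wrist red 247 [92.1  1.5] [ 3.3 53.3] 0.1 z 33.5 [ 90.4 -25.2  23.8] [93.8 28.1 38.4]
wrist flange 1072 [85.  -0.2] [119.6 165. ] 90.0 z 35.8 [  2.5 -60.   31. ] [167.5  59.6  39. ]
```

View pics/fin.png

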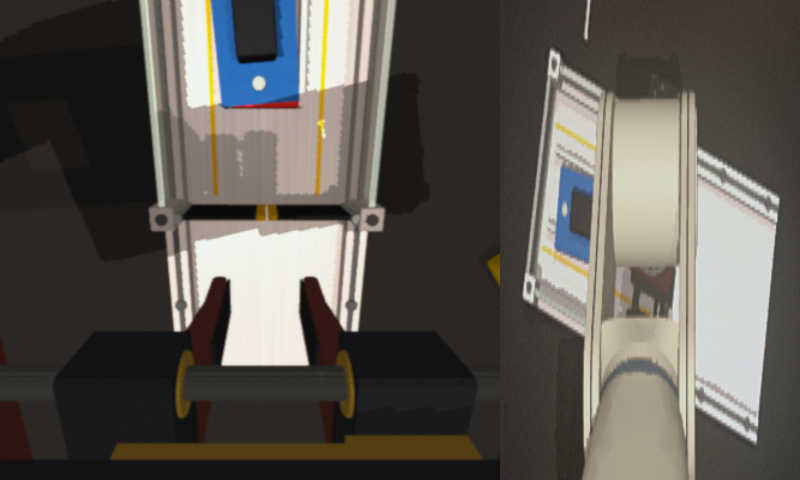

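The last view shows both flaps shut (yellow edges meeting at (267,212)). The red plate is at bay x ≈ 90, and the blue channel is seated flat at z 40 with its flanges interlocked. The robot is clear.

```bash
python3 -c "
from h import *
print(workorder.finish_job())"
```

```text
the job is handed in; nothing more can be done
None
```

The job is handed in at about 13 s: the pair is interlocked and fully inside the bay, and both flaps are shut behind it. During the slide the blue channel slid back against the red end plate and turned about 4°, leaving about 8 mm of sideways offset, at the lower edge of the stable range.

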